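# Feel for the hidden release notch of the stone case

## Robot

A 6-joint arm with a two-finger parallel gripper is mounted at the origin on a cart in front of the work surface, level with it; the furniture and walls round the work are solid. World frame = base frame: x ahead of the robot, y to its left, z up, the work surface at z = 0. Lengths are in mm, angles in rad, forces in N, time in s.
With the tool pointing down it reaches from about 275 to 975 mm from the base axis. Payload 8.4 kg.
Tool frame: the origin (TCP) lies midway between the tips of the shut fingers; the grasp point (between the pads) lies 19 mm behind it; z points along the fingers, y is the line along which they close (so a half turn about z gives the same grasp; the last joint's range is limited). The gripper opens to 92 mm and grips with 3 to 60 N. Pads are 20 mm wide; open, the fingers measure 128 mm over their backs; the gripper's body (75 mm by 189 mm) begins 69 mm behind the grasp point.
Start: joints at [1.189, 0.353, 1.633, -0, 1.155, -0.002], TCP at [231.708, 580.464, 178.983] pointing down, gripper open.
Joint ranges: [-2.63, 2.63], [-0.92, 2.1], [0.06, 2.66], [-1.3, 4.44], [0, 2.69], [-3.02, 3.02]. Speed limits (rad/s): [2.22, 2.22, 2.79, 3.14, 3.14, 3.14].

## Interface

Orientations are given as a unit quaternion [x, y, z, w].
In Python, from rig import * gives the robot as it stands.
- The arm moves only by the tool apply_moves, never from a script. Its argument "targets" is a list of rows, each a list of 5 numbers: the shift along the tool's x, y, z in cm, then the turn about the tool's z in rad, then the finger opening in cm, from 0 to 9.19. In form: [[tx, ty, tz, twist, grip], ...]. A call has 1 to 10 rows; each row shifts and turns the commanded pose from where the row before left it, along the tool's axes as they then stand; what a row does not reach is not made up. A row lasts 1/8 s, in which the tool goes at most 62.5 mm and 10.7 degrees, less where a joint would pass 70% of its speed; a pose out of reach is approached as far as the arm can. A call is refused whole if a number of a shift passes 6.25 or a number of a turn 0.188, either way. A call with a gripper value outside its range is refused whole. The fingers move at their own pace and stop on an object; the grip force is fixed at half the most. Time passes only in rows, so rows that do not move let the fingers close. It gives the time, the measured TCP pose, the force, the opening and the grip force at its end, in the units of the state.
- get_state(): the state, without advancing time (a new reading comes with each control period).
- grab_frame(name): name is "scene" or "top"; returns the picture (420x560x3 uint8, red, green, blue); there is no depth.
- camera_params(name): a dict with "fx", "fy", "cx", "cy" (pixels), "world_to_cam" (4x4, takes a point from world to camera coordinates). Camera axes: x right, y up, looking along -z (the intrinsics and any distortion apply to the point x, -y, -z); pixel columns grow to the right and rows downward; lengths in mm; the calibration is good to about 2 mm. A picture is of the moment at which its call begins. camera_params takes no time and is no camera call.
- close_job(): hands the job in; it is judged then, once.
The state is a dict: "time": time; "joint_positions": joint angles; "qd": joint speeds; "tau": joint torques, N m; "ee_pos": TCP position; "tcp_rot": TCP orientation; "wrist_force": force on the tool from outside, world axes, zero at the start; "wrist_torque": the same for the moment, N m; "width": finger opening in mm; "grasp_force": force on a finger pad.
Only numpy, scipy, OpenCV 4.12 (cv2) and the standard library are available. Lean on these libraries where they do the work, as an engineer would, in place of code of your own. Each camera call takes 0.05 s, during which the arm holds its last target. There are 200 camera calls.

## Task

Open the wooden stone case by its hidden release: touch the brass pad at the left end of its front edge, then sweep a fingertip lightly along the row of black pads until you find the one that is a hollow notch, and press the plate inside it fully down, so that the tray springs out at the front. Do not touch the tray, do not press hard on anything (40 N at most), and leave the flux bottle, the solder tin and the black jar where they stand. Finish with the hand clear.

Things in the scene. Friction and masses are not known exactly. Their poses are not given: they have to be found in the camera images.
- case: Dark wooden case with brass corner shoes, 160 (x) by 290 (y) mm, 60 mm high, fixed to the bench. Origin: centre of its underside, on the bench. Its -x side is the front (towards the robot), +y its left as the robot sees it, z up. Six pads, level with the top, lie in a row along the front edge: centres at own x = -52.5 mm, own y = +115 (brass), +69, +23, -23, -69 and -115 mm (black).
- start_top (a point): Centre of the top face of the brass pad at the left end of the row.
- start_pad: The brass pad at the left end (solid, fixed); origin 26 mm below the centre of its top. All pads are 40 (x) by 38 (y) mm fields in wooden frames, axes like the case's. Four black pads are solid and rigid. One, a different one each time, is the hollow notch: an open pocket 40 x 38 mm with a black plate as its floor, 6 mm below the top. From afar the black pads look alike.
- key (a joint): How far the plate in the hollow notch is pressed down, m: 0 up (6 mm below the pads), 0.008 fully down (14 mm below). It moves against a steady resistance of about 5 N and stays where it is left.
- tray: Shallow wooden tray in the front of the case, below the pads, front panel 262 x 20 mm. The plate drives it: it comes 3.75 mm out of the front (own -x) for each mm the plate goes down, 30 mm in all. Axes like the case's; its origin is at the case's origin while shut.
- bottle: Cream flux bottle, 43 mm wide, 105 mm high, standing loose to the left of the case. Origin: centre of its foot.
- tin: Flat red and white solder tin, 52 mm wide, 20 mm high, lying loose on the case's lid behind the pads. Origin: centre of its underside.
- jar: Black jar with a white lid, 35 mm wide, 49 mm high, standing loose to the right of the case. Origin: centre of its foot.
Things that resemble listed ones, but are neither listed nor needed, are in the scene too. What is meant by the jar is not blue, and is the larger of those in its own colour.

How it is judged:
By the outcome, as a careful person would: the job done as asked, in the order asked, and still so for the second after the job is handed in, with the robot touching nothing.
It also fails if it takes over 48 s, if anything falls off the work surface, if the arm or the gripper's body presses on something with over 40 N, if the wrist force passes 120 N, or if a joint passes its speed limit or range.

## Working session

There is one attempt and no reset: what is moved stays moved. The work goes in short steps, Python scripts to look and compute and a tool call to move; the robot and the scene stay as the last step left them, time stands still between calls to the robot, and variables do not carry over. Pictures are saved under pics/ and viewed, at most 10 in all, crops included, and the job is handed in when it is done.

Besides the shell and the picture viewer there is one more tool, called after ">>>" as name([rows], argument=value, ...), one row to a line, values as JSON. apply_moves: Moves the arm, as the interface text tells. Its arguments: {"type":"object","properties":{"targets":{"type":"array"}},"required":["targets"]}

```bash
mkdir -p pics; python3 - <<'E'
from rig import *
import cv2,numpy as np
for n in("scene","top"):
    cv2.imwrite(f"pics/{n}0.png",cv2.resize(grab_frame(n)[:,:,::-1],(800,600),interpolation=cv2.INTER_CUBIC))
    print({k:np.round(v,3).tolist() for k,v in camera_params(n).items()})
s=get_state();print(s['time'],s['ee_pos'],s['tcp_rot'],s['wrist_force'])
E
```

```text
{'fx': 477.569, 'fy': 477.569, 'cx': 280.107, 'cy': 203.748, 'world_to_cam': [[0.894, -0.448, 0.021, -550.908], [0.294, 0.621, 0.726, -187.075], [-0.338, -0.643, 0.687, -968.539], [0.0, 0.0, 0.0, 1.0]]}
{'fx': 420.435, 'fy': 420.435, 'cx': 282.318, 'cy': 214.373, 'world_to_cam': [[-0.02, -1.0, -0.004, -60.914], [0.996, -0.02, 0.082, -587.551], [-0.082, -0.002, 0.997, -1004.513], [0.0, 0.0, 0.0, 1.0]]}
0.1 [231.56471275 580.02436885 178.37261976] [ 1.88779208e-01  9.82019384e-01 -5.73343103e-04 -1.04007754e-04] [-0.2221624   0.25183533 -0.52747314]
```

View pics/scene0.png

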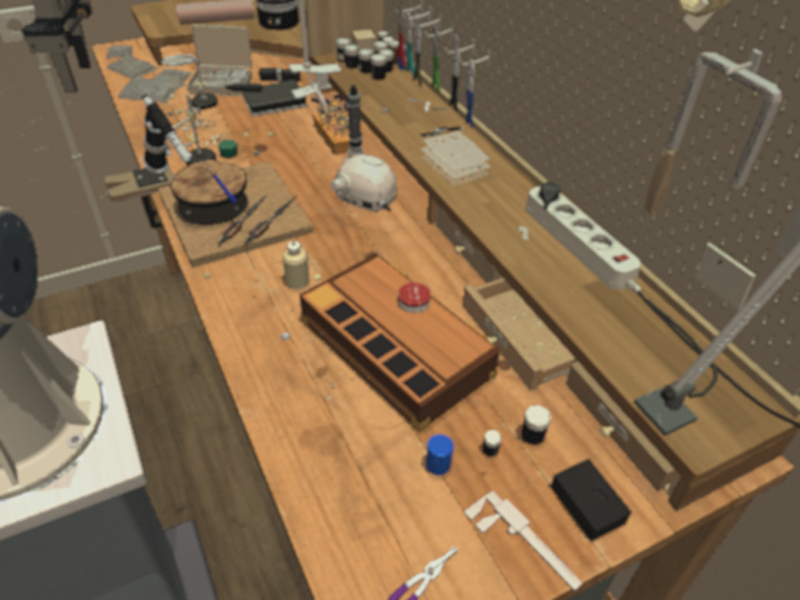

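View pics/top0.png

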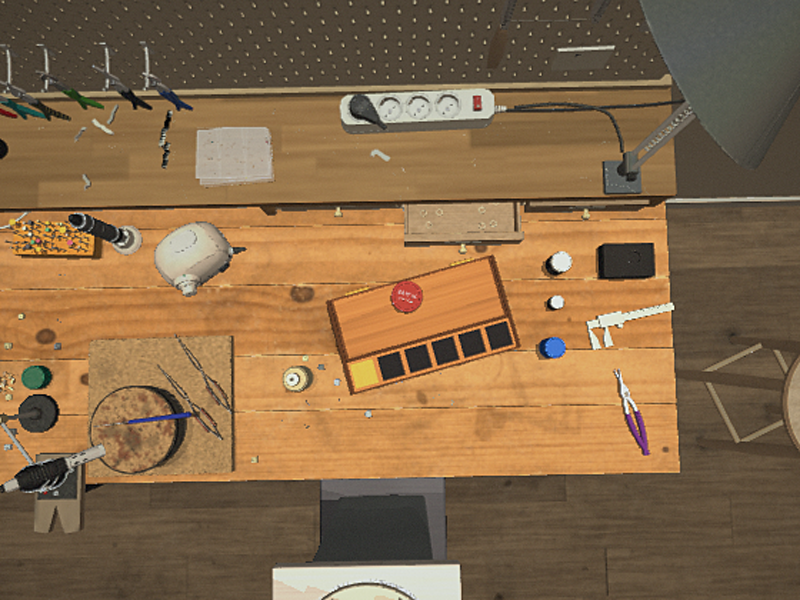

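The scene view shows the case at (400,335): brass pad (323,297), black pads (342,312) to (422,384). In the top view brass is at (364,374) and the black pads run from (391,364) to (498,335).

Candidates:
- **Jars:** the large black one with a white lid at top (558,263) is the jar. The small one (556,302) and the blue one (552,347) are not.
- **Bottle:** (296,379).
- **Tin:** (407,296).
- **Pads:** the brass one comes first, then the five black pads, which look alike.

Next is a close crop of the case to check this.

```bash
python3 - <<'E'
from rig import *
import cv2,numpy as np
im=grab_frame("top")[:,:,::-1]
c=im[175:280,225:365]
cv2.imwrite("pics/crop1.png",cv2.resize(np.clip(c.astype(float)*1.3,0,255).astype(np.uint8),(784,588),interpolation=cv2.INTER_CUBIC))
im=grab_frame("scene")[:,:,::-1]
c=im[180:300,205:355]
cv2.imwrite("pics/crop2.png",cv2.resize(np.clip(c.astype(float)*1.8,0,255).astype(np.uint8),(750,600),interpolation=cv2.INTER_CUBIC))
E
```

```text
(no output)
```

View pics/crop1.png

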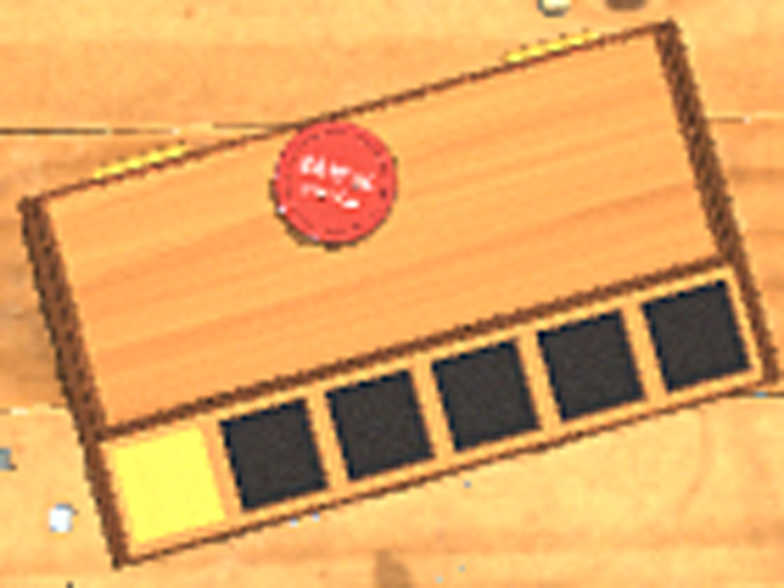

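View pics/crop2.png

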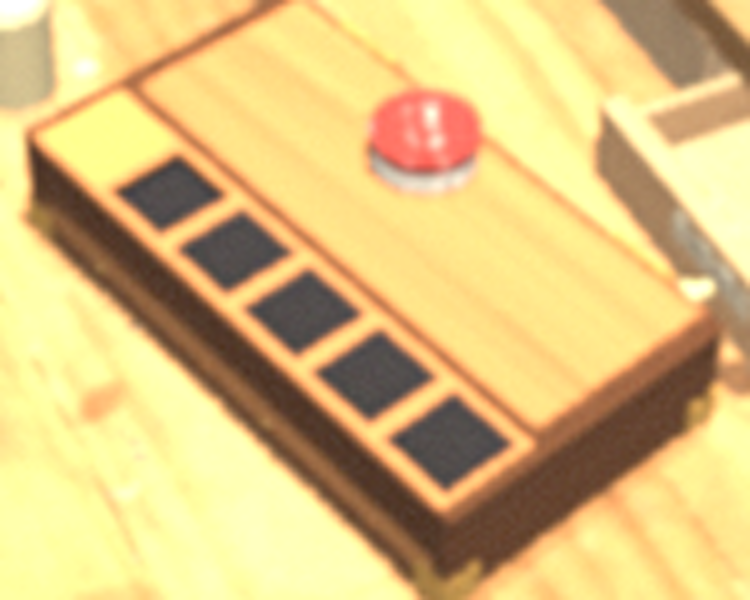

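Crop 1 shows the brass pad at (168,486) and black pads from (275,455) to (698,335). Crop 2 shows black pads from (170,193) to (448,442). All five black pads look alike. Now I'll fit the case pose.

```bash
cat > h.py <<'E'
from rig import *
import numpy as np
from scipy.optimize import least_squares
from scipy.spatial.transform import Rotation as R
def proj(n,P):
    c=camera_params(n);p=np.c_[P,np.ones(len(P))]@np.array(c['world_to_cam']).T
    return np.c_[c['cx']+c['fx']*p[:,0]/-p[:,2],c['cy']+c['fy']*-p[:,1]/-p[:,2]]
def case(x,y,a,P):
    P=np.atleast_2d(np.array(P,float));c,s=np.cos(a),np.sin(a)
    return np.c_[x+c*P[:,0]-s*P[:,1],y+s*P[:,0]+c*P[:,1],P[:,2]]
pads=[[-52.5,y,60] for y in(115,69,23,-23,-69,-115)]
E
python3 - <<'E'
from h import *
t=(np.array([[168,486],[275,455],[380,426],[487,397],[591,366],[698,335]])+.5)/5.6-.5+[225,175]
s=(np.array([[170,193],[235,250],[303,311],[375,373],[448,442]])+.5)/5-.5+[205,180]
ft=lambda p:(proj("top",case(*p,pads))-t).ravel()
fs=lambda p:(proj("scene",case(*p,pads[1:]))-s).ravel()
for f in(ft,fs,lambda p:np.r_[ft(p),fs(p)]):
    r=least_squares(f,[550,-50,.27]);print(r.x.round(3),np.abs(r.fun).max().round(2))
p=r.x;print(case(*p,pads).round(1).tolist())
st=get_state();M=R.from_quat(st['tcp_rot']).as_matrix();print(M.round(3).tolist(),st['ee_pos'])
cx=np.array([np.cos(p[2]),np.sin(p[2]),0])
# turn about tool z so that tool y = +-case x
for sg in(1,-1):
    d=M.T@(sg*cx);print(sg,np.arctan2(-d[0],d[1]))
# bottle, jar ground positions from top (foot approx)
def ground(u,v,z,n="top"):
    return least_squares(lambda q:(proj(n,[[q[0],q[1],z]])[0]-[u,v]),[500,0]).x.round(0)
print(ground(296*.7,379*.7,105),ground(558*.7,263*.7,49))
E
```

```text
[ 5.54201e+02 -1.03849e+02  2.56000e-01] 0.22
[ 5.54676e+02 -1.04389e+02  2.51000e-01] 0.28
[ 5.54398e+02 -1.04064e+02  2.55000e-01] 0.28
[[474.6, -6.0, 60.0], [486.2, -50.5, 60.0], [497.8, -95.0, 60.0], [509.4, -139.5, 60.0], [521.0, -184.1, 60.0], [532.5, -228.6, 60.0]]
[[-0.929, 0.371, -0.0], [0.371, 0.929, -0.001], [0.0, -0.001, -1.0]] [231.57910288 580.18166951 178.54367839]
1 0.9364638244693468
-1 -2.2051288291204463
[469.  97.] [ 652. -334.]
```

>>> apply_moves([
  [0,0,-0.5,0.187,9.19],
  [0,0,-0.5,0.187,9.19],
  [0,0,-0.5,0.187,9.19],
  [0,0,-0.5,0.187,9.19],
  [0,0,-0.5,0.187,9.19],
  [0,0,0,0,9.19],
])

```text
time: 0.95
ee_pos: [231.8, 580.6, 204.2]
tcp_rot: [0.611, 0.792, 0.0, -0.0]
wrist_force: [0.2, -0.4, 0.3]
width: 92.1
grasp_force: 0.0
```

>>> apply_moves([
  [-3,0.3,0,0,9.19],
  [-6,0.3,0,0,9.19],
  [-6,0.3,0,0,9.19],
  [-6,0.3,0,0,9.19],
  [-6,0.3,0,0,9.19],
  [-6,0.3,0,0,9.19],
  [-6,0.3,0,0,9.19],
  [-6,0.3,0,0,9.19],
  [-6,0.3,0,0,9.19],
  [-6,0.3,0,0,9.19],
])

```text
time: 2.2
ee_pos: [405.3, 34.7, 204.1]
tcp_rot: [0.609, 0.793, 0.0, 0.0]
wrist_force: [0.9, 0.7, 1.3]
width: 92.2
grasp_force: 0.0
```

>>> apply_moves([
  [-4,0.2,0,0,9.19],
  [-2,0,0,0,9.19],
  [0,0,0,0,9.19],
  [0,0,0,0,9.19],
])

```text
time: 2.7
ee_pos: [421.8, -20.3, 203.8]
tcp_rot: [0.61, 0.792, -0.0, -0.0]
wrist_force: [-1.0, 0.4, -0.1]
width: 92.0
grasp_force: 0.0
```

```bash
cat >> h.py <<'E'
C=(554.4,-104.06,.2545)
def where():
    s=get_state();M=R.from_quat(s['tcp_rot']).as_matrix();a=C[2];d=s['ee_pos']-np.array([C[0],C[1],0])
    c,q=np.cos(a),np.sin(a)
    print('t',s['time'],'own',np.round([c*d[0]+q*d[1],-q*d[0]+c*d[1],d[2]],2),'tool x yaw vs case y',round(np.arctan2(M[1,0],M[0,0])-np.pi/2-a,4),'F',np.round(s['wrist_force'],2),'toolz',M[:,2].round(4))
E
python3 - <<'E'
from h import *
import cv2
where()
im=grab_frame("scene")[:,:,::-1][100:310,120:400]
cv2.imwrite("pics/s2.png",cv2.resize(im,(784,588)))
E
```

```text
t 2.7 own [-107.24  114.39  203.79] tool x yaw vs case y 0.0035 F [-0.98  0.4  -0.07] toolz [-5.e-04  3.e-04 -1.e+00]
```

View pics/s2.png

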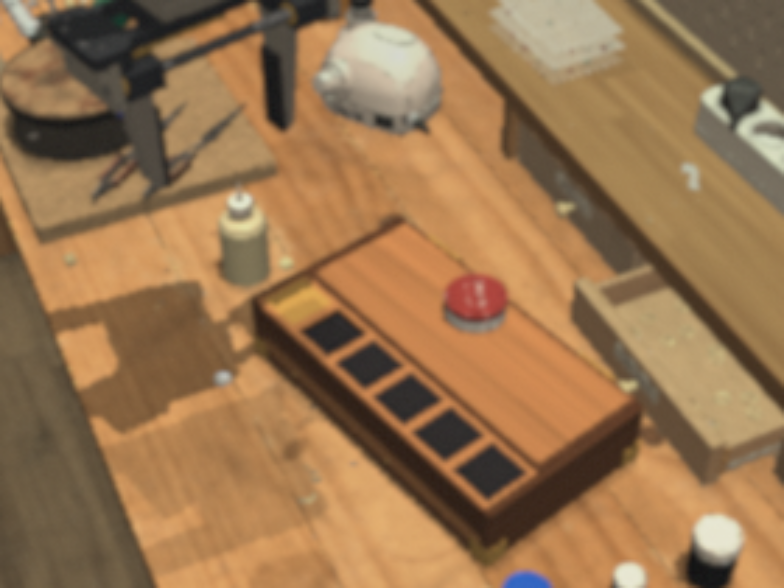

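The open hand hangs above the brass pad, with its rear finger tip at (285,120) and front finger tip at (150,185). The case, bottle and tin haven't moved. Now lowering.

>>> apply_moves([
  [0,0,4,0,9.19],
  [0,0,4,0,9.19],
  [0,0,4,0,9.19],
  [0,0,1.4,0,9.19],
  [0,0,0,0,9.19],
  [0,0,0,0,9.19],
])

```text
time: 3.5
ee_pos: [423.3, -20.7, 71.2]
tcp_rot: [0.611, 0.792, 0.001, 0.001]
wrist_force: [0.1, -0.5, -0.1]
width: 92.2
grasp_force: 0.0
```

>>> apply_moves([
  [0,0,0.2,0,9.19],
  [0,0,0.2,0,9.19],
  [0,0,0.2,0,9.19],
  [0,0,0,0,9.19],
])

```text
time: 4.0
ee_pos: [422.0, -20.9, 63.9]
tcp_rot: [0.611, 0.792, -0.0, -0.0]
wrist_force: [-0.1, -0.2, -0.2]
width: 92.1
grasp_force: 0.0
```

>>> apply_moves([
  [0,0,0.1,0,9.19],
  [0,0,0.1,0,9.19],
  [0,0,0.1,0,9.19],
  [0,0,0,0,9.19],
])

```text
time: 4.5
ee_pos: [422.1, -20.9, 60.9]
tcp_rot: [0.611, 0.792, -0.0, -0.0]
wrist_force: [0.1, -0.3, 0.0]
width: 91.6
grasp_force: 0.0
```

>>> apply_moves([
  [0,0,0.1,0,9.19],
  [0,0,0,0,9.19],
])

```text
time: 4.75
ee_pos: [422.2, -20.9, 59.9]
tcp_rot: [0.611, 0.792, -0.0, -0.0]
wrist_force: [0.4, 0.1, -0.8]
width: 92.2
grasp_force: 0.0
```

>>> apply_moves([
  [0,0,0.05,0,9.19],
  [0,0,0,0,9.19],
])

```text
time: 5.0
ee_pos: [422.2, -20.9, 59.5]
tcp_rot: [0.611, 0.792, -0.0, -0.0]
wrist_force: [0.2, -0.2, -0.1]
width: 91.8
grasp_force: 0.0
```

>>> apply_moves([
  [0,0,0.05,0,9.19],
  [0,0,0,0,9.19],
])

```text
time: 5.25
ee_pos: [422.1, -20.9, 58.9]
tcp_rot: [0.611, 0.792, -0.0, -0.0]
wrist_force: [-0.3, -0.1, -0.1]
width: 91.8
grasp_force: 0.0
```

>>> apply_moves([
  [0,0,0.05,0,9.19],
  [0,0,0,0,9.19],
])

```text
time: 5.5
ee_pos: [422.2, -20.9, 58.4]
tcp_rot: [0.611, 0.792, -0.0, -0.0]
wrist_force: [0.2, 0.1, 0.8]
width: 92.1
grasp_force: 0.0
```

>>> apply_moves([
  [0,0,0.05,0,9.19],
  [0,0,0,0,9.19],
])

```text
time: 5.75
ee_pos: [422.1, -20.9, 58.0]
tcp_rot: [0.611, 0.792, -0.0, -0.0]
wrist_force: [0.8, 0.3, -0.8]
width: 91.5
grasp_force: 0.0
```

```bash
python3 - <<'E'
from h import *
import cv2
where()
im=grab_frame("scene")[:,:,::-1][150:270,170:330]
cv2.imwrite("pics/s3.png",cv2.resize(np.clip(im*1.5,0,255).astype(np.uint8),(800,600),interpolation=cv2.INTER_CUBIC))
E
```

```text
t 5.75 own [-107.06  113.78   57.96] tool x yaw vs case y 0.0015 F [ 0.8   0.32 -0.75] toolz [-1.e-04  0.e+00 -1.e+00]
```

View pics/s3.png

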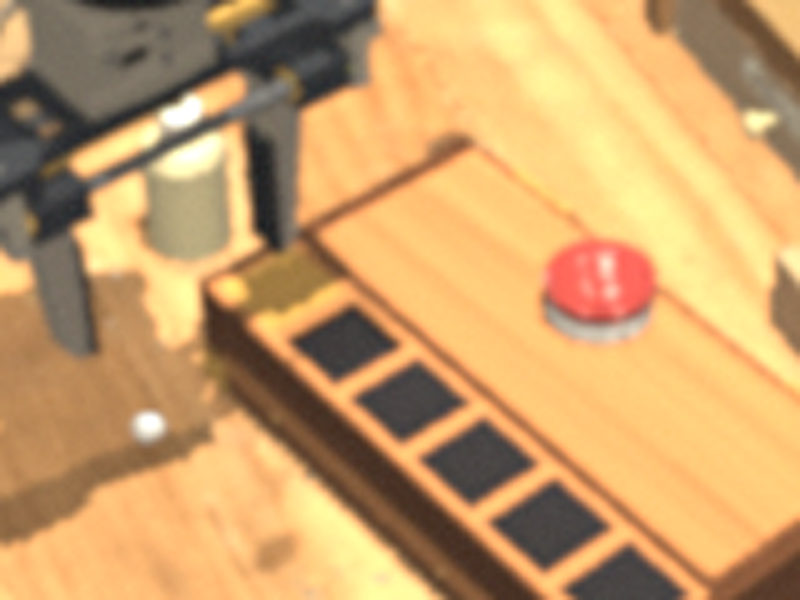

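The rear finger tip is at (285,243), above the brass pad at (290,285), and still clear of it. I'll work out the tip height.

```bash
python3 - <<'E'
from h import *
for z in(58,65,72,79):
    print(z,((proj("scene",case(*C,[[-60,114,z],[-52,114,z],[-44,114,z],[-170,114,z],[-154,114,z]]))-[170,150])*5).round().tolist())
E
```

```text
58 [[268.0, 297.0], [283.0, 289.0], [297.0, 281.0], [61.0, 411.0], [93.0, 394.0]]
65 [[267.0, 286.0], [282.0, 278.0], [296.0, 270.0], [59.0, 400.0], [91.0, 383.0]]
72 [[267.0, 275.0], [281.0, 267.0], [295.0, 259.0], [57.0, 389.0], [89.0, 372.0]]
79 [[266.0, 263.0], [280.0, 256.0], [294.0, 248.0], [55.0, 377.0], [87.0, 360.0]]
```

The fingertips ride about 24 mm above the TCP when the hand is open, because of the finger linkage. I'll keep lowering.

>>> apply_moves([
  [0,0,0.3,0,9.19],
  [0,0,0.3,0,9.19],
  [0,0,0.3,0,9.19],
  [0,0,0.3,0,9.19],
  [0,0,0,0,9.19],
])

```text
time: 6.42
ee_pos: [421.9, -20.9, 45.7]
tcp_rot: [0.611, 0.792, -0.0, -0.0]
wrist_force: [0.5, -0.4, -0.6]
width: 91.9
grasp_force: 0.0
```

>>> apply_moves([
  [0,0,0.1,0,9.19],
  [0,0,0.1,0,9.19],
  [0,0,0,0,9.19],
])

```text
time: 6.8
ee_pos: [422.2, -20.9, 44.0]
tcp_rot: [0.611, 0.792, -0.0, -0.0]
wrist_force: [-0.1, -0.8, 0.3]
width: 91.7
grasp_force: 0.0
```

>>> apply_moves([
  [0,0,0.1,0,9.19],
  [0,0,0.1,0,9.19],
  [0,0,0,0,9.19],
])

```text
time: 7.18
ee_pos: [422.1, -20.9, 41.9]
tcp_rot: [0.611, 0.792, -0.0, -0.0]
wrist_force: [0.0, -0.8, 0.1]
width: 92.1
grasp_force: 0.0
```

>>> apply_moves([
  [0,0,0.1,0,9.19],
  [0,0,0.05,0,9.19],
  [0,0,0,0,9.19],
])

```text
time: 7.55
ee_pos: [422.1, -20.9, 40.4]
tcp_rot: [0.611, 0.792, -0.0, -0.0]
wrist_force: [0.2, 0.2, 0.8]
width: 91.9
grasp_force: 0.0
```

>>> apply_moves([
  [0,0,0.1,0,9.19],
  [0,0,0,0,9.19],
])

```text
time: 7.8
ee_pos: [422.2, -20.9, 39.4]
tcp_rot: [0.611, 0.792, -0.0, -0.0]
wrist_force: [0.3, -0.7, 0.5]
width: 92.1
grasp_force: 0.0
```

>>> apply_moves([
  [0,0,0.1,0,9.19],
  [0,0,0,0,9.19],
])

```text
time: 8.05
ee_pos: [422.1, -20.9, 38.4]
tcp_rot: [0.611, 0.792, -0.0, -0.0]
wrist_force: [-0.1, 1.2, 0.4]
width: 91.8
grasp_force: 0.0
```

>>> apply_moves([
  [0,0,0.1,0,9.19],
  [0,0,0,0,9.19],
])

```text
time: 8.3
ee_pos: [422.1, -20.9, 37.4]
tcp_rot: [0.611, 0.792, -0.0, -0.0]
wrist_force: [-0.2, -0.1, 0.6]
width: 91.6
grasp_force: 0.0
```

>>> apply_moves([
  [0,0,0.1,0,9.19],
  [0,0,0,0,9.19],
])

```text
time: 8.55
ee_pos: [422.1, -20.9, 36.4]
tcp_rot: [0.611, 0.792, -0.0, -0.0]
wrist_force: [-0.9, 0.3, 1.0]
width: 91.5
grasp_force: 0.0
```

>>> apply_moves([
  [0,0,0.05,0,9.19],
  [0,0,0,0,9.19],
])

```text
time: 8.8
ee_pos: [422.2, -20.9, 36.0]
tcp_rot: [0.611, 0.792, -0.0, -0.0]
wrist_force: [0.4, -0.1, 0.1]
width: 91.8
grasp_force: 0.0
```

```bash
python3 - <<'E'
from h import *
import cv2
where()
im=grab_frame("scene")[:,:,::-1][165:255,180:300]
cv2.imwrite("pics/s4.png",cv2.resize(np.clip(im*1.8,0,255).astype(np.uint8),(800,600),interpolation=cv2.INTER_CUBIC))
k=800/120
for z in(50,55,60,65,70):
    print(z,((proj("scene",case(*C,[[-52,114,z],[-52,104,z],[-162,104,z]]))-[180,165]+.5)*k).round().tolist())
E
```

```text
t 8.8 own [-107.05  113.76   35.96] tool x yaw vs case y 0.0015 F [ 0.41 -0.07  0.07] toolz [-1.e-04 -0.e+00 -1.e+00]
50 [[315.0, 306.0], [332.0, 322.0], [59.0, 474.0]]
55 [[314.0, 295.0], [332.0, 311.0], [58.0, 464.0]]
60 [[313.0, 285.0], [331.0, 300.0], [56.0, 453.0]]
65 [[312.0, 274.0], [330.0, 290.0], [54.0, 443.0]]
70 [[312.0, 263.0], [329.0, 279.0], [52.0, 432.0]]
```

View pics/s4.png

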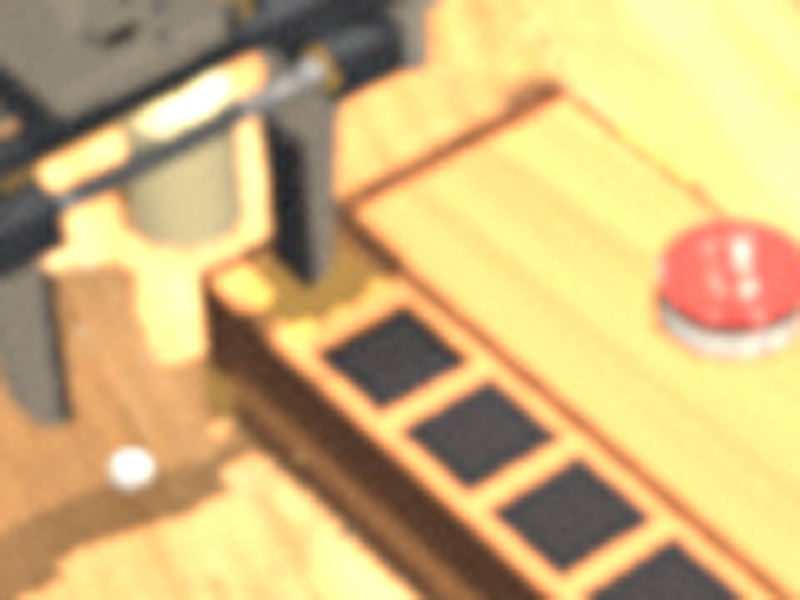

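The rear finger tip is at (318,282), still about 5–8 mm above the brass pad; contact should show near (331,300). I'll continue down gently.

>>> apply_moves([
  [0,0,0.1,0,9.19],
  [0,0,0.1,0,9.19],
  [0,0,0,0,9.19],
])

```text
time: 9.22
ee_pos: [422.1, -20.9, 33.9]
tcp_rot: [0.611, 0.792, -0.0, -0.0]
wrist_force: [-0.1, -0.2, -0.6]
width: 92.0
grasp_force: 0.0
```

>>> apply_moves([
  [0,0,0.1,0,9.19],
  [0,0,0,0,9.19],
])

```text
time: 9.48
ee_pos: [422.1, -20.9, 32.9]
tcp_rot: [0.611, 0.792, -0.0, -0.0]
wrist_force: [0.7, 0.9, 0.0]
width: 91.7
grasp_force: 0.0
```

>>> apply_moves([
  [0,0,0.07,0,9.19],
  [0,0,0,0,9.19],
])

```text
time: 9.72
ee_pos: [422.2, -20.9, 32.2]
tcp_rot: [0.611, 0.792, -0.0, -0.0]
wrist_force: [-0.1, -0.2, -0.1]
width: 91.6
grasp_force: 0.0
```

>>> apply_moves([
  [0,0,0.07,0,9.19],
  [0,0,0,0,9.19],
])

```text
time: 9.98
ee_pos: [422.1, -20.9, 31.5]
tcp_rot: [0.611, 0.792, -0.0, -0.0]
wrist_force: [0.3, 0.5, -0.8]
width: 91.9
grasp_force: 0.0
```

>>> apply_moves([
  [0,0,0.1,0,9.19],
  [0,0,0,0,9.19],
])

```text
time: 10.22
ee_pos: [422.1, -20.9, 30.5]
tcp_rot: [0.611, 0.792, -0.0, -0.0]
wrist_force: [-0.0, -0.3, -0.5]
width: 91.5
grasp_force: 0.0
```

>>> apply_moves([
  [0,0,0.07,0,9.19],
  [0,0,0,0,9.19],
])

```text
time: 10.48
ee_pos: [422.1, -20.9, 29.8]
tcp_rot: [0.611, 0.792, -0.0, -0.0]
wrist_force: [-0.6, -0.7, -0.3]
width: 92.1
grasp_force: 0.0
```

>>> apply_moves([
  [0,0,0.07,0,9.19],
  [0,0,0,0,9.19],
])

```text
time: 10.72
ee_pos: [422.1, -20.9, 29.1]
tcp_rot: [0.611, 0.792, -0.0, -0.0]
wrist_force: [-0.7, -0.7, 0.5]
width: 91.9
grasp_force: 0.0
```

>>> apply_moves([
  [0,0,0.07,0,9.19],
  [0,0,0,0,9.19],
])

```text
time: 10.98
ee_pos: [422.1, -20.9, 28.4]
tcp_rot: [0.611, 0.792, -0.0, -0.0]
wrist_force: [0.0, -0.7, 0.0]
width: 91.6
grasp_force: 0.0
```

>>> apply_moves([
  [0,0,0.07,0,9.19],
  [0,0,0,0,9.19],
])

```text
time: 11.22
ee_pos: [422.1, -20.9, 27.7]
tcp_rot: [0.611, 0.792, -0.0, -0.0]
wrist_force: [-0.2, 0.0, -0.5]
width: 91.4
grasp_force: 0.0
```

>>> apply_moves([
  [0,0,0.07,0,9.19],
  [0,0,0,0,9.19],
])

```text
time: 11.48
ee_pos: [422.2, -20.9, 27.0]
tcp_rot: [0.611, 0.792, -0.0, -0.0]
wrist_force: [0.1, 0.0, 0.4]
width: 91.9
grasp_force: 0.0
```

```bash
python3 - <<'E'
from h import *
import cv2
k=8
im=grab_frame("scene")[:,:,::-1][180:230,195:245]
a=cv2.resize(np.clip(im*1.8,0,255).astype(np.uint8),(400,400),interpolation=cv2.INTER_CUBIC)
im=grab_frame("top")[:,:,::-1][235:285,230:280]
b=cv2.resize(np.clip(im*1.5,0,255).astype(np.uint8),(400,400),interpolation=cv2.INTER_CUBIC)
cv2.imwrite("pics/s5.png",np.hstack([a,b]))
for z in(50,55,60,65):
    P=case(*C,[[-62,114,z],[-42,114,z],[-52,104,z],[-52,124,z]])
    print(z,((proj("scene",P)-[195,180]+.5)*8).round().tolist(),((proj("top",P)-[230,235]+.5)*8+[400,0]).round().tolist())
E
```

```text
50 [[229.0, 263.0], [286.0, 231.0], [279.0, 266.0], [237.0, 228.0]] [[616.0, 243.0], [598.0, 177.0], [640.0, 201.0], [575.0, 219.0]]
55 [[228.0, 250.0], [285.0, 219.0], [278.0, 253.0], [236.0, 216.0]] [[615.0, 244.0], [597.0, 178.0], [639.0, 201.0], [573.0, 220.0]]
60 [[227.0, 237.0], [284.0, 206.0], [277.0, 241.0], [235.0, 203.0]] [[614.0, 244.0], [596.0, 178.0], [638.0, 202.0], [572.0, 220.0]]
65 [[226.0, 225.0], [283.0, 193.0], [276.0, 228.0], [234.0, 190.0]] [[613.0, 245.0], [595.0, 178.0], [637.0, 202.0], [571.0, 221.0]]
```

View pics/s5.png

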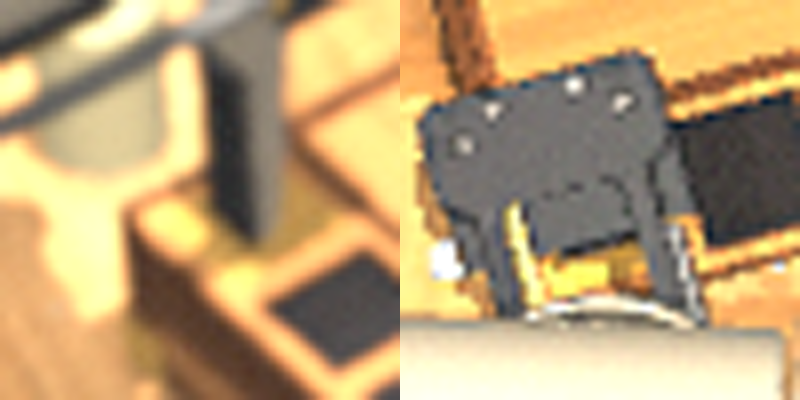

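The left half shows the tip's lower corner at (256,243), about 4 mm above the brass pad and well inside its field (210–330, 190–260). I'll keep lowering in small steps.

>>> apply_moves([
  [0,0,0.1,0,9.19],
  [0,0,0,0,9.19],
])

```text
time: 11.82
ee_pos: [422.1, -20.9, 26.0]
tcp_rot: [0.611, 0.792, -0.0, -0.0]
wrist_force: [-0.4, 0.7, -0.0]
width: 91.5
grasp_force: 0.0
```

>>> apply_moves([
  [0,0,0.07,0,9.19],
  [0,0,0,0,9.19],
])

```text
time: 12.08
ee_pos: [422.1, -20.9, 25.3]
tcp_rot: [0.611, 0.792, -0.0, -0.0]
wrist_force: [-0.4, -0.2, 0.9]
width: 91.9
grasp_force: 0.0
```

>>> apply_moves([
  [0,0,0.07,0,9.19],
  [0,0,0,0,9.19],
])

```text
time: 12.32
ee_pos: [422.3, -20.9, 24.8]
tcp_rot: [0.611, 0.792, 0.0, 0.0]
wrist_force: [-1.4, -0.2, 2.1]
width: 92.1
grasp_force: 1.3
```

>>> apply_moves([
  [0,0,0.07,0,9.19],
  [0,0,0,0,9.19],
])

```text
time: 12.58
ee_pos: [422.3, -20.9, 24.7]
tcp_rot: [0.611, 0.792, 0.0, 0.0]
wrist_force: [-5.0, 0.6, 15.4]
width: 91.9
grasp_force: 7.6
```

Contact with the brass pad. I'll ease off to a light touch and sweep to the first black pad.

>>> apply_moves([
  [0,0,-0.04,0,9.19],
  [0,0,0,0,9.19],
])

```text
time: 12.82
ee_pos: [422.3, -20.9, 24.7]
tcp_rot: [0.611, 0.792, 0.0, 0.0]
wrist_force: [-3.7, 0.0, 9.1]
width: 91.6
grasp_force: 4.3
```

>>> apply_moves([
  [-0.9,0,0,0,9.19],
  [-0.9,0,0,0,9.19],
  [-0.9,0,0,0,9.19],
  [-0.9,0,0,0,9.19],
  [-0.9,0,0,0,9.19],
  [0,0,0,0,9.19],
])

```text
time: 13.58
ee_pos: [433.7, -65.0, 24.3]
tcp_rot: [0.611, 0.791, -0.0, 0.0]
wrist_force: [0.2, 0.7, 0.1]
width: 91.8
grasp_force: 0.0
```

There's no force although the tip is below pad level, so this looks like the notch. I'll probe downwards.

>>> apply_moves([
  [0,0,0.1,0,9.19],
  [0,0,0.05,0,9.19],
  [0,0,0,0,9.19],
])

```text
time: 13.95
ee_pos: [433.4, -64.3, 22.8]
tcp_rot: [0.611, 0.792, -0.0, -0.0]
wrist_force: [-0.4, 0.7, -0.2]
width: 91.7
grasp_force: 0.0
```

>>> apply_moves([
  [0,0,0.1,0,9.19],
  [0,0,0.1,0,9.19],
  [0,0,0,0,9.19],
])

```text
time: 14.32
ee_pos: [433.5, -64.4, 20.8]
tcp_rot: [0.611, 0.792, -0.0, -0.0]
wrist_force: [-0.4, -0.3, -0.6]
width: 92.0
grasp_force: 0.0
```

>>> apply_moves([
  [0,0,0.1,0,9.19],
  [0,0,0.1,0,9.19],
  [0,0,0,0,9.19],
])

```text
time: 14.7
ee_pos: [433.6, -64.4, 18.8]
tcp_rot: [0.611, 0.792, -0.0, -0.0]
wrist_force: [-0.1, 0.6, 0.8]
width: 91.7
grasp_force: 0.0
```

It is the notch, with the plate expected about here. Pressing on in small steps.

>>> apply_moves([
  [0,0,0.07,0,9.19],
  [0,0,0.07,0,9.19],
  [0,0,0.06,0,9.19],
  [0,0,0,0,9.19],
])

```text
time: 15.2
ee_pos: [433.6, -64.5, 16.9]
tcp_rot: [0.611, 0.792, 0.0, 0.0]
wrist_force: [0.2, 0.8, 3.4]
width: 92.2
grasp_force: 1.8
```

>>> apply_moves([
  [0,0,0.07,0,9.19],
  [0,0,0.07,0,9.19],
  [0,0,0.06,0,9.19],
  [0,0,0,0,9.19],
])

```text
time: 15.7
ee_pos: [433.6, -64.4, 14.8]
tcp_rot: [0.611, 0.792, 0.0, 0.0]
wrist_force: [-1.5, -0.4, 2.5]
width: 91.7
grasp_force: 1.3
```

>>> apply_moves([
  [0,0,0.07,0,9.19],
  [0,0,0.07,0,9.19],
  [0,0,0.06,0,9.19],
  [0,0,0,0,9.19],
])

```text
time: 16.2
ee_pos: [433.6, -64.4, 12.8]
tcp_rot: [0.611, 0.792, -0.0, -0.0]
wrist_force: [-0.3, 0.1, 3.1]
width: 92.2
grasp_force: 1.3
```

>>> apply_moves([
  [0,0,0.05,0,9.19],
  [0,0,0.05,0,9.19],
  [0,0,0,0,9.19],
])

```text
time: 16.58
ee_pos: [433.6, -64.4, 11.9]
tcp_rot: [0.611, 0.792, 0.0, 0.0]
wrist_force: [-1.4, 0.0, 3.4]
width: 91.7
grasp_force: 1.6
```

>>> apply_moves([
  [0,0,0.05,0,9.19],
  [0,0,0.05,0,9.19],
  [0,0,0,0,9.19],
])

```text
time: 16.95
ee_pos: [433.6, -64.4, 10.8]
tcp_rot: [0.611, 0.792, -0.0, 0.0]
wrist_force: [-0.9, 0.7, 3.4]
width: 91.8
grasp_force: 1.6
```

>>> apply_moves([
  [0,0,0.05,0,9.19],
  [0,0,0,0,9.19],
])

```text
time: 17.2
ee_pos: [433.6, -64.4, 10.7]
tcp_rot: [0.611, 0.792, 0.0, 0.0]
wrist_force: [-3.9, -0.8, 9.9]
width: 91.5
grasp_force: 4.9
```

Force is rising without travel, so the plate is close to its bottom stop. I'll press slightly more.

>>> apply_moves([
  [0,0,0.04,0,9.19],
  [0,0,0,0,9.19],
])

```text
time: 17.45
ee_pos: [433.7, -64.5, 10.6]
tcp_rot: [0.611, 0.792, 0.0, 0.0]
wrist_force: [-5.0, -0.3, 16.2]
width: 91.8
grasp_force: 8.0
```

It's on the stop at 16 N. Lifting straight up and clear.

>>> apply_moves([
  [0,0,-0.5,0,9.19],
  [0,0,-1.5,0,9.19],
  [0,0,-4,0,9.19],
  [0,0,-5,0,9.19],
  [0,0,-5,0,9.19],
  [4,-1,-3,0,9.19],
  [5,-2,0,0,9.19],
  [5,-2,0,0,9.19],
  [3,0,0,0,9.19],
  [0,0,0,0,9.19],
])

```text
time: 18.7
ee_pos: [341.5, 88.6, 200.0]
tcp_rot: [0.61, 0.793, 0.0, -0.0]
wrist_force: [0.0, -0.2, 0.1]
width: 92.0
grasp_force: 0.0
```

```bash
python3 - <<'E'
from h import *
import cv2
where()
a=grab_frame("scene")[:,:,::-1][170:310,180:320]
b=grab_frame("top")[:,:,::-1][160:300,220:360]
cv2.imwrite("pics/s6.png",np.hstack([cv2.resize(np.clip(x*1.5,0,255).astype(np.uint8),(400,400),interpolation=cv2.INTER_CUBIC) for x in(a,b)]))
E
```

```text
t 18.7 own [-157.52  240.09  200.02] tool x yaw vs case y 0.0048 F [ 0.05 -0.19  0.06] toolz [ 2.e-04  3.e-04 -1.e+00]
```

View pics/s6.png

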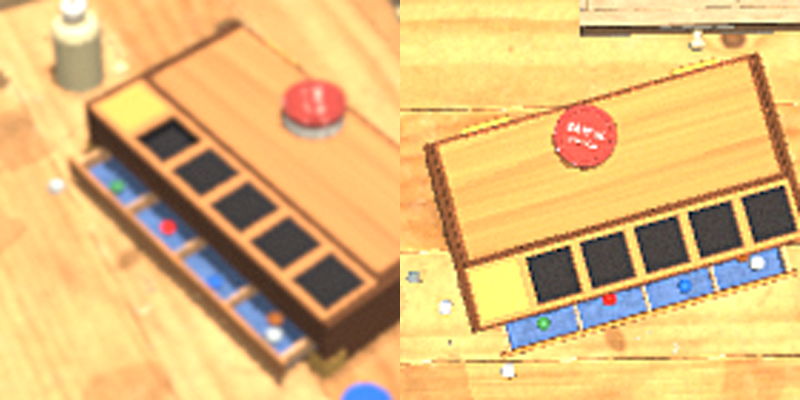

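The picture shows the tray fully out at the front, with stones at (118,187) to (275,333). The first notch, at (168,138), is visibly deep, and the bottle (78,45) and tin (314,105) haven't moved. The hand is clear, so I'm handing in.

```bash
python3 -c "
from rig import *
print(close_job())"
```

```text
the job is handed in; nothing more can be done
None
```

The job is handed in: I touched the brass pad, swept to the hollow notch (the first black pad) and pressed its plate to the stop. That sprang the tray out, with a highest measured force of about 16 N, the hand clear and 18.8 s on the clock.

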